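# Index the filter carousel and load the green filter

### The job

Turn the filter carousel until its green cup is at the orange loading arrow, then pick up the filter tube with the green cap and stand it upright in the green cup, setting it down rather than dropping it. Turn the carousel before loading, and finish with the tube let go, fully down in the green cup, and the green cup still at the arrow.

Things in the scene. Friction and masses are not known exactly. Their poses are not given: they have to be found in the camera images.
- green_tube: Filter tube to load: upright bare aluminium cylinder, 36 mm diameter, 65 mm tall, 60 to 130 g, with a green cap (top 12 mm), standing on the bench. Origin: centre of its underside; z up. Two like tubes with a blue and a yellow cap stand nearby, at least 90 mm away centre to centre: not wanted.
- green_cup (a point): Centre of the inner floor of the green cup, 42 mm above the bench, 90 mm from the wheel's vertical axis; it turns with the wheel. One of four open cups (green, blue, white, yellow, 90 degrees apart) on an aluminium wheel 260 mm in diameter, its top face 40 mm above the bench. Cup: inner diameter 54 mm, outer 62 mm, rim 16 mm above this point.
- load_point (a point): Fixed point to which the green cup's floor point must be turned: 42 mm high, 90 mm from the wheel's axis, straight inward from the orange loading arrow (block 38 mm tall just outside the wheel's rim). At the start the green cup is 0.5 to 1.3 rad counter-clockwise of it seen from above: turn the wheel clockwise by that much. End stops 1.7 rad either side.
- bar_grip (a point): Middle of the black bar handle on the wheel's vertical axis, 90 mm above the bench: 50 mm long, 14 mm thick, 28 mm tall (14 mm above and below this point), on a stem 22 mm in diameter, fixed to the wheel. x runs along the bar; -x, the end with a green dot, points to the green cup. The wheel turns against a drag of about 0.2 N m and stays where left.

How it is judged:
On the way, in this order (a step that is already met when the one before it is completed fails the run):
1. the green cup is turned to the loading point, still empty (horizontal distance between green_cup and load_point below 0.016 m), for 0.2 s.
2. the green tube stands in the green cup (horizontal distance between green_tube and green_cup below 0.013 m and z of green_tube in the frame of green_cup below 0.006 m), for 0.2 s.
At the end, for the whole second after the job is handed in: The green cup's floor point is within 16 mm (about 10 degrees of turn) of the loading point; the green-capped tube stands in the green cup, its underside centre within 13 mm sideways and 6 mm in height of the cup's floor point, cap up and within 0.17 rad of upright, released and at rest (all of step 2 and horizontal distance between green_cup and load_point below 0.016 m and z of green_tube in the frame of green_cup above -0.005 m and angle between green_tube's own z axis and vertical below 0.17 rad and linear speed of green_tube below 0.03 m/s); the robot touches nothing.
It fails at once if the green tube is dropped (falls free of the fingers faster than 0.7 m/s, a drop of about 25 mm) (linear speed of green_tube above 0.7 m/s and contact force between the fingers and green_tube below 0.1 N).
It also fails if it takes over 51 s, if anything falls off the work surface, if the arm or the gripper's body presses on something with over 40 N, if the wrist force passes 120 N, or if a joint passes its speed limit or range.

### The arm

A 7-joint arm with a two-finger parallel gripper is mounted at the origin on the work surface. World frame = base frame: x ahead of the robot, y to its left, z up, the work surface at z = 0. Lengths are in m, angles in rad, forces in N, time in s.
With the tool pointing down it reaches from about 0.35 to 0.9 m from the base axis. Payload 7.2 kg.
Tool frame: the origin (TCP) lies midway between the tips of the shut fingers; the grasp point (between the pads) lies 19 mm behind it (env.hold_point_z is the distance from the TCP to the grasp point, in m); z points along the fingers, y is the line along which they close (so a half turn about z gives the same grasp; the last joint's range is limited). The gripper opens to 85 mm and grips with 20 to 120 N. Pads are 22 mm wide; open, the fingers measure 114 mm over their backs; the gripper's body (76 mm by 85 mm) begins 54 mm behind the grasp point. The pads swing forward as they close: fully open they stand 13 mm farther back than shut.
Start: joints at [-0.068, 0.411, -0.013, 1.596, 0.006, 1.134, -0.082], TCP at [0.625, -0, 0.231] pointing down, gripper open.
Joint ranges: [-2.95, 2.95], [-0.29, 1.99], [-1.47, 1.44], [0.14, 2.54], [-1.03, 4.17], [0.13, 1.85], [-2.86, 2.86]. Speed limits (rad/s): [2.39, 2.39, 3.01, 3.01, 3.14, 3.14, 3.14].

### API

Orientations are given as a unit quaternion [x, y, z, w].
In Python, from plant import get_obs, vision, env gives the robot as it stands.
- The arm moves only by the tool arm_command, never from a script. Its argument "moves" is one flat list of numbers, 6 for each row, row after row: the shift along the tool's x, y, z normalised to -1 to 1, where 1 is 200 mm, then the turn, a rotation vector about the tool's x, y, z normalised to -1 to 1, where 1 is 30 degrees. In form: [tx, ty, tz, rx, ry, rz, tx, ty, tz, rx, ry, rz, ...]. A call has 1 to 12 rows; each row is the pose to reach, as a shift and turn from the pose commanded when the call began, along the tool's axes at that moment; what a row does not reach only later rows make up. A row lasts 1/8 s, in which the tool goes at most 62.5 mm and 10.7 degrees, less where a joint would pass 70% of its speed; a pose out of reach is approached as far as the arm can. A call with a number of a shift or a turn outside -1 to 1 is refused whole. A call with a gripper value outside its range is refused whole. "gripper" is the closure, from -1 (fully open) to 1 (shut), set as the call begins (left out, the last holds). The fingers move at their own pace and stop on an object; "grip_force" is the grip in N (left out, the last holds). Time passes only in rows, so rows that repeat a pose let the fingers close. It gives the time, the measured TCP pose, the force, the opening and the grip force at its end, in the units of the state.
- get_obs(): the state, without advancing time (a new reading comes with each control period).
- vision.get_image(name): name is "scene" or "side" or "wrist"; returns (picture, depth): 480x640x3 uint8, blue, green, red; 480x640 float32, m along the optical axis (not along the pixel's ray), 0 where there is no reading.
- vision.camera_info(name): a dict with "camera_matrix" (3x3 intrinsics, pixels), "rvec" (rotation vector, rad) and "tvec" (3), from world to camera coordinates, as OpenCV has them. Camera axes: x right, y down, z forward; pixel columns grow to the right and rows downward; lengths in m; the calibration is good to about 2 mm. The wrist camera is an equidistant fisheye: a pixel r from the principal point sees the ray r / f radians off the axis. A picture is of the moment at which its call begins: read the wrist's pose just before it. camera_info takes no time and is no camera call; for the wrist camera it gives the pose at the moment of the call.
- env.hand_in(): hands the job in; it is judged then, once.
The state is a dict: "time_s": time; "qpos": joint angles; "joint_vel": joint speeds; "joint_torque": joint torques, N m; "eef_pos": TCP position; "eef_rot": TCP orientation; "ft_force": force on the tool from outside, world axes, zero at the start; "torque": the same for the moment, N m; "gripper_width": finger opening in m; "grip_force": force on a finger pad.
Only numpy, scipy, OpenCV 4.12 (cv2) and the standard library are available. Lean on these libraries where they do the work, as an engineer would, in place of code of your own. Each camera call takes 0.05 s, during which the arm holds its last target. There are 200 camera calls.

## Working session

There is one attempt and no reset: what is moved stays moved. The work goes in short steps, Python scripts to look and compute and a tool call to move; the robot and the scene stay as the last step left them, time stands still between calls to the robot, and variables do not carry over. Pictures are saved under pics/ and viewed, at most 10 in all, crops included, and the job is handed in when it is done.

Besides the shell and the picture viewer there is one more tool, called after "Call:" as name(argument=value, ...) on one line, values as JSON. arm_command: Moves the arm, as the interface text tells. Scaled input: -1 to 1 covers 200 mm each way for a shift and 30 degrees each way for a turn. Its arguments: {"type":"object","properties":{"moves":{"type":"array"},"gripper":{"type":"number"},"grip_force":{"type":"number"}},"required":["moves"]}

```bash
mkdir -p pics; ls; python3 - <<'E'
from plant import get_obs, vision, env
import cv2
o=get_obs();print(o['time_s'],o['eef_pos'],o['eef_rot'],o['gripper_width'],env.hold_point_z)
for n in("scene","side"):
    im,d=vision.get_image(n);cv2.imwrite(f'pics/{n}0.png',im)
    import numpy as np;np.save(f'pics/{n}0.npy',d)
    print(n,vision.camera_info(n))
E
```

```text
pics
0.0 [ 6.24511838e-01 -6.26131551e-05  2.30457290e-01] [ 7.07099937e-01  7.07113174e-01 -6.10341143e-04 -5.16243551e-04] 0.08520940233467651 0.0187
scene {'camera_matrix': array([[559.0503056 ,   0.        , 322.33992928],
       [  0.        , 559.0503056 , 243.78489474],
       [  0.        ,   0.        ,   1.        ]]), 'rvec': array([ 2.29009761,  1.15225463, -0.3497273 ]), 'tvec': array([-0.32299957, -0.28926365,  1.21879499])}
side {'camera_matrix': array([[438.94904595,   0.        , 317.36772022],
       [  0.        , 438.94904595, 238.93771965],
       [  0.        ,   0.        ,   1.        ]]), 'rvec': array([-0.02447357,  2.95620003, -1.04605778]), 'tvec': array([0.50817641, 0.05051456, 0.75042513])}
```

View pics/scene0.png

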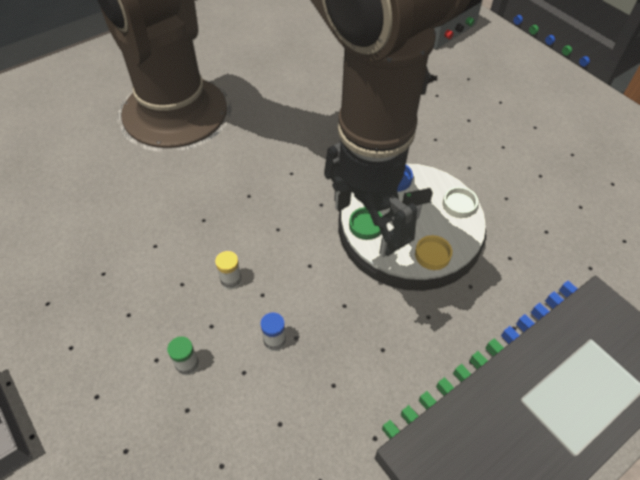

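View pics/side0.png

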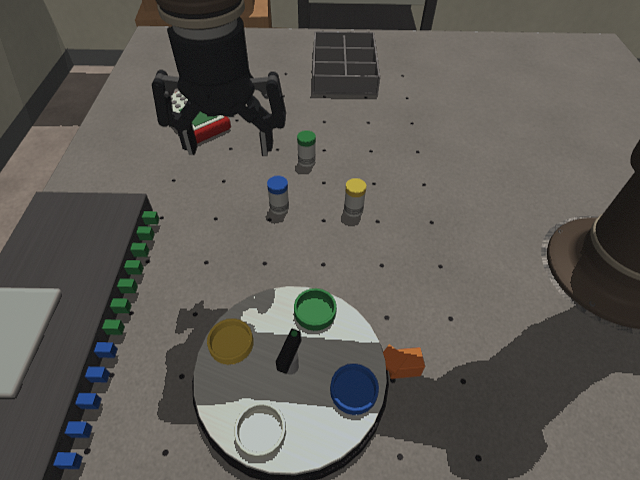

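The scene view shows the wheel partly hidden, with the green-capped tube at (182,355). The side view shows everything: green cup (315,308), bar (289,350), arrow (405,361), green tube (306,145), blue tube (278,193) and yellow tube (355,195).

```bash
cat > h.py <<'E'
import numpy as np, cv2
from plant import get_obs, vision, env
def cloud(n,d):
    c=vision.camera_info(n);K=c['camera_matrix'];R=cv2.Rodrigues(c['rvec'])[0]
    v,u=np.mgrid[:480,:640]
    p=np.stack([(u-K[0,2])/K[0,0]*d,(v-K[1,2])/K[1,1]*d,d],-1)
    P=(p-np.ravel(c['tvec']))@R; P[d<=0]=np.nan; return P
def ray(n,u,v,z):
    c=vision.camera_info(n);K=c['camera_matrix'];R=cv2.Rodrigues(c['rvec'])[0]
    C=-R.T@np.ravel(c['tvec']);r=R.T@np.linalg.inv(K)@[u,v,1];return C+r*(z-C[2])/r[2]
def circ(P):
    A=np.c_[2*P[:,:2],np.ones(len(P))];s=np.linalg.lstsq(A,(P[:,:2]**2).sum(1),rcond=None)[0]
    return s[:2],np.sqrt(s[2]+s[:2]@s[:2])
HS={'green':((45,90),80),'blue':((105,130),100),'yellow':((15,35),100),'orange':((5,14),150)}
def mask(im,c):
    h=cv2.cvtColor(im,cv2.COLOR_BGR2HSV);(a,b),s=HS[c]
    return (h[...,0]>=a)&(h[...,0]<=b)&(h[...,1]>=s)&(h[...,2]>40)
E
python3 - <<'E'
from h import *
for n in('side','scene'):
    im=cv2.imread(f'pics/{n}0.png');d=np.load(f'pics/{n}0.npy');P=cloud(n,d)
    for c in HS:
        k,l,st,ce=cv2.connectedComponentsWithStats(mask(im,c).astype(np.uint8))
        for i in range(1,k):
            if st[i,4]<60: continue
            Q=P[l==i];Q=Q[~np.isnan(Q[:,0])]
            if len(Q)<20: continue
            zt=np.percentile(Q[:,2],97);T=Q[Q[:,2]>zt-.006]
            print(n,c,ce[i].round(),st[i,4],'ztop',zt.round(4),'mean',T.mean(0).round(4),'circ',*[np.round(x,4) for x in circ(T)])
    z=P[...,2];r=np.hypot(P[...,0]-.55,P[...,1])
    if n=='side':
        v,u=np.mgrid[:480,:640];m=(np.abs(u-290)<35)&(np.abs(v-350)<35)&(z>.08)
        B=P[m];print('bar',len(B),B.mean(0),B[:,2].max());T=B[B[:,2]>.099]
        w,V=np.linalg.eigh(np.cov(T[:,:2].T));print(T.mean(0),T.min(0),T.max(0),V[:,1],np.sqrt(w))
E
```

```text
side green [201. 118.] 166 ztop 0.0369 mean [ 0.7621 -0.3516  0.0377] circ [ 0.6738 -0.1905] 0.1894
side green [306. 138.] 235 ztop 0.0675 mean [ 0.5351 -0.2601  0.0654] circ [ 0.535  -0.2607] 0.0131
side green [149. 217.] 175 ztop 0.0335 mean [ 0.8078 -0.0783  0.0315] circ [ 0.8078 -0.0789] 0.008
side green [144. 233.] 199 ztop 0.0336 mean [ 0.8079 -0.0425  0.0315] circ [ 0.8077 -0.043 ] 0.0083
side green [139. 249.] 214 ztop 0.0333 mean [ 0.8078 -0.0064  0.0314] circ [ 0.8079 -0.0072] 0.0084
side green [132. 266.] 206 ztop 0.0332 mean [0.8077 0.0294 0.0314] circ [0.8075 0.0291] 0.0082
side green [126. 285.] 235 ztop 0.0335 mean [0.808  0.0656 0.0316] circ [0.8078 0.0651] 0.0082
side green [315. 309.] 1384 ztop 0.059 mean [0.5114 0.1197 0.0572] circ [0.5112 0.1171] 0.0286
side green [119. 305.] 231 ztop 0.0334 mean [0.808  0.1014 0.0315] circ [0.808 0.101] 0.0081
side green [112. 327.] 272 ztop 0.0336 mean [0.8081 0.1369 0.0316] circ [0.8079 0.1369] 0.0082
side blue [277. 185.] 311 ztop 0.0671 mean [ 0.5822 -0.1275  0.0653] circ [ 0.5823 -0.1283] 0.0132
side blue [105. 349.] 307 zto
[... 2587 characters left out ...]
[0.8084 0.3142] 0.0076
scene blue [554. 299.] 161 ztop 0.0345 mean [0.8079 0.2791 0.0322] circ [0.8087 0.2776] 0.0078
scene blue [539. 311.] 164 ztop 0.0347 mean [0.8078 0.2432 0.0321] circ [0.8081 0.2429] 0.0074
scene blue [272. 324.] 432 ztop 0.068 mean [ 0.5847 -0.131   0.0656] circ [ 0.5845 -0.1309] 0.0128
scene blue [525. 322.] 165 ztop 0.0351 mean [0.8081 0.2074 0.0324] circ [0.8083 0.2069] 0.0074
scene blue [510. 334.] 172 ztop 0.0352 mean [0.8081 0.1718 0.0323] circ [0.8085 0.1713] 0.0074
scene yellow [433. 252.] 975 ztop 0.0594 mean [0.6301 0.1651 0.057 ] circ [0.6282 0.1674] 0.0285
scene yellow [226. 261.] 399 ztop 0.0677 mean [ 0.4444 -0.127   0.0654] circ [ 0.4441 -0.1269] 0.0132
```

Wheel centre is about (0.5436, 0.2002). The green cup is at −110.7° and the arrow at about −173.7°, so the wheel turns 63° clockwise. The tube is at about (0.536, −0.262). First move: over the bar, yawed +20.8° about tool z.

Call:
arm_command(moves=[0.3,-0.12,0.0,0,0,0.2,0.6,-0.24,0.0,0,0,0.4,0.9,-0.36,0.0,0,0,0.6,1.0,-0.405,0.0,0,0,0.69,1.0,-0.405,0.2,0,0,0.69,1.0,-0.405,0.3,0,0,0.69,1.0,-0.405,0.3,0,0,0.69], gripper=-1, grip_force=60)

```text
time_s: 0.98
eef_pos: [0.5427, 0.1996, 0.1695]
eef_rot: [0.823, 0.569, -0.002, -0.0]
ft_force: [-0.1, 0.1, 0.5]
gripper_width: 0.0859
grip_force: 0.0
```

```bash
python3 - <<'E'
from h import *
from scipy.spatial.transform import Rotation as Ro
o=get_obs();R=Ro.from_quat(o['eef_rot']).as_matrix();print(o['eef_pos'],R.round(3).tolist(),o['qpos'])
im,d=vision.get_image('wrist');cv2.imwrite('pics/w1.png',im);print(o['ft_force'])
im,d=vision.get_image('scene');P=cloud('scene',d);m=mask(im,'orange')
k,l,st,ce=cv2.connectedComponentsWithStats(m.astype(np.uint8))
for i in range(1,k):
    if st[i,4]>40:
        Q=P[l==i];T=Q[Q[:,2]>.034];print(ce[i],st[i,4],T.mean(0),T.min(0),T.max(0))
E
```

```text
[0.54271954 0.19956348 0.16950542] [[0.353, 0.936, -0.004], [0.936, -0.353, -0.002], [-0.003, -0.003, -1.0]] [-0.41607446  0.39488014 -0.02610043  1.7784355   0.01213257  0.97237909
 -0.80797181]
[-0.08884149  0.14697789  0.49729282]
[348.82070707 172.61363636] 396 [0.39394449 0.18091354 0.03720557] [0.36340678 0.16375569 0.03400899] [0.41369859 0.20041297 0.04156783]
```

View pics/w1.png

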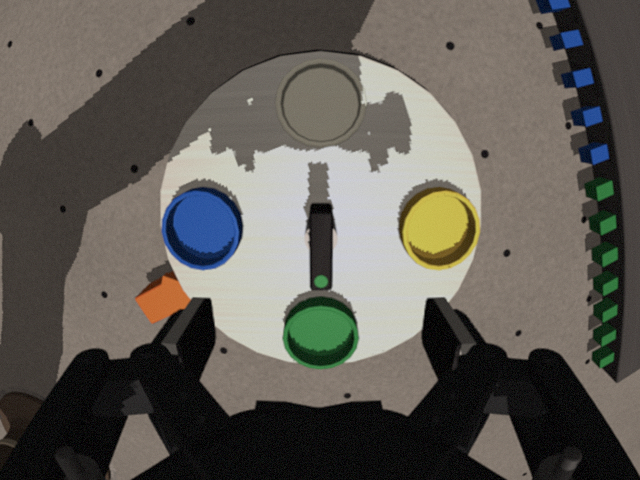

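The wrist view shows the bar at column 320, centred between the fingers, with the green cup at (320,335) and the arrow at (160,300). Descend and close.

Call:
arm_command(moves=[0,0,0.2,0,0,0,0,0,0.4,0,0,0,0,0,0.485,0,0,0,0,0,0.485,0,0,0])

```text
time_s: 1.58
eef_pos: [0.544, 0.1999, 0.0743]
eef_rot: [0.823, 0.568, -0.0, -0.0]
ft_force: [0.4, 0.6, 1.2]
gripper_width: 0.0855
grip_force: 0.0
```

Call:
arm_command(moves=[0,0,0,0,0,0,0,0,0,0,0,0,0,0,0,0,0,0,0,0,0,0,0,0,0,0,0,0,0,0,0,0,0,0,0,0,0,0,0,0,0,0,0,0,0,0,0,0], gripper=1, grip_force=60)

```text
time_s: 2.58
eef_pos: [0.5442, 0.2005, 0.0759]
eef_rot: [0.823, 0.569, 0.001, -0.0]
ft_force: [-3.3, -0.7, 12.7]
gripper_width: 0.013
grip_force: 114.5
```

Call:
arm_command(moves=[0,0,0,0,0,0.2,0,0,0,0,0,0.4,0,0,0,0,0,0.6,0,0,0,0,0,0.8,0,0,0,0,0,1.0,0,0,0,0,0,1.0])

```text
time_s: 3.32
eef_pos: [0.5447, 0.2002, 0.0759]
eef_rot: [0.942, 0.335, 0.001, -0.0]
ft_force: [-3.4, -2.6, 11.4]
gripper_width: 0.0129
grip_force: 114.3
```

Call:
arm_command(moves=[0,0,0,0,0,0.2,0,0,0,0,0,0.4,0,0,0,0,0,0.6,0,0,0,0,0,0.8,0,0,0,0,0,1.0,0,0,0,0,0,1.0])

```text
time_s: 4.08
eef_pos: [0.5449, 0.1997, 0.0759]
eef_rot: [0.997, 0.08, 0.001, -0.0]
ft_force: [-3.2, -3.1, 11.0]
gripper_width: 0.0132
grip_force: 114.4
```

Call:
arm_command(moves=[0,0,0,0,0,0.1,0,0,0,0,0,0.1,0,0,0,0,0,0.1])

```text
time_s: 4.45
eef_pos: [0.5449, 0.1996, 0.0759]
eef_rot: [0.999, 0.054, 0.001, -0.0]
ft_force: [-2.4, -2.2, 12.3]
gripper_width: 0.0128
grip_force: 114.4
```

```bash
cat > see.py <<'E'
from h import *
im,d=vision.get_image('side');P=cloud('side',d);cv2.imwrite('pics/side_t.png',im)
C=np.array([.5432,.2008])
for c in('green','blue','yellow','orange'):
    m=mask(im,c)
    Q=P[m];Q=Q[(np.hypot(*(Q[:,:2]-C).T)<.2)]
    lo,hi=(.030,.042) if c=='orange' else (.052,.062)
    T=Q[(Q[:,2]>lo)&(Q[:,2]<hi)]
    if len(T)<20: print(c,'few');continue
    p=T.mean(0)[:2] if c=='orange' else circ(T)[0]
    e=p-C;print(c,len(T),p.round(4),np.degrees(np.arctan2(e[1],e[0])).round(2),np.hypot(*e).round(4))
o=get_obs();print(o['eef_pos'],o['qpos'][6],o['ft_force'],o['time_s'])
E
python3 see.py
```

```text
green 470 [0.4538 0.1917] -174.2 0.0899
blue 587 [0.5334 0.2905] 96.23 0.0902
yellow few
orange 827 [0.3884 0.1852] -174.26 0.1556
[0.54495911 0.19963355 0.07586869] -1.7347737064872577 [-2.64824681 -2.01493108 11.93685628] 4.5
```

The green cup sits at −174.2° and the arrow at −174.3°, so the wheel is aligned. Release and lift.

Call:
arm_command(moves=[0,0,0,0,0,0,0,0,0,0,0,0,0,0,0,0,0,0,0,0,0,0,0,0,0,0,0,0,0,0,0,0,0,0,0,0,0,0,-0.2,0,0,0,0,0,-0.4,0,0,0,0,0,-0.5,0,0,0,0,0,-0.5,0,0,0], gripper=-1)

```text
time_s: 5.75
eef_pos: [0.5449, 0.2004, 0.1759]
eef_rot: [0.998, 0.055, 0.002, -0.001]
ft_force: [-0.2, -0.3, 0.5]
gripper_width: 0.0855
grip_force: 0.0
```

```bash
cat > rel.py <<'E'
import sys
from h import *
from scipy.spatial.transform import Rotation as Ro
o=get_obs();R=Ro.from_quat(o['eef_rot']).as_matrix()
t=np.array([float(a) for a in sys.argv[1:4]])
print(o['eef_pos'],o['gripper_width'],'units',(R.T@(t-o['eef_pos'])/.2).round(4),'yaw x',np.degrees(np.arctan2(R[1,0],R[0,0])))
E
python3 see.py; python3 rel.py .536 -.262 .173
```

```text
green 465 [0.4538 0.1917] -174.2 0.0899
blue 579 [0.5334 0.2905] 96.24 0.0902
yellow 101 [0.5518 0.1124] -84.42 0.0888
orange 830 [0.3883 0.1852] -174.26 0.1557
[0.54411848 0.20010311 0.17449299] -1.7731299355175414 [-0.61772611  0.28702069 -0.28866311] 5.8
[0.54411848 0.20010311 0.17449299] 0.08557032077861808 units [-0.2941  2.2921  0.006 ] yaw x 6.3061171162271545
```

Call:
arm_command(moves=[-0.04,0.3,0,0,0,0,-0.08,0.6,0,0,0,0,-0.12,0.9,0,0,0,0,-0.13,1.0,0,0,0,0])

```text
time_s: 6.3
eef_pos: [0.5388, -0.0064, 0.173]
eef_rot: [0.999, 0.052, -0.001, 0.001]
ft_force: [0.7, 1.9, -0.1]
gripper_width: 0.0856
grip_force: 0.0
```

Call:
arm_command(moves=[-0.04,0.3,0,0,0,0,-0.08,0.6,0,0,0,0,-0.12,0.9,0,0,0,0,-0.16,1.0,0,0,0,0,-0.16,1.0,0,0,0,0])

```text
time_s: 6.92
eef_pos: [0.5287, -0.2059, 0.1729]
eef_rot: [0.999, 0.053, -0.001, 0.0]
ft_force: [0.1, 1.4, -0.8]
gripper_width: 0.0853
grip_force: 0.0
```

Call:
arm_command(moves=[0,0.2,0,0,0,0,0,0.29,0,0,0,0,0,0.29,0,0,0,0,0,0.29,0,0,0,0])

```text
time_s: 7.42
eef_pos: [0.5368, -0.2597, 0.1738]
eef_rot: [0.998, 0.056, -0.0, -0.001]
ft_force: [0.4, 0.7, 0.3]
gripper_width: 0.0853
grip_force: 0.0
```

```bash
python3 rel.py .536 -.262 .173; python3 - <<'E'
from h import *
from scipy.spatial.transform import Rotation as Ro
c=vision.camera_info('wrist');im,d=vision.get_image('wrist');cv2.imwrite('pics/w2.png',im)
k,l,st,ce=cv2.connectedComponentsWithStats(mask(im,'green').astype(np.uint8))
K=c['camera_matrix'];R=cv2.Rodrigues(c['rvec'])[0];C=-R.T@np.ravel(c['tvec'])
for i in range(1,k):
    if st[i,4]<300: continue
    u,v=(ce[i]-K[:2,2])/K[0,0];t=np.hypot(u,v);r=R.T@np.array([u/t*np.sin(t),v/t*np.sin(t),np.cos(t)])
    print(ce[i],st[i],(C+r*(.065-C[2])/r[2]).round(4))
E
```

```text
[ 0.53680924 -0.25966733  0.17384859] 0.08532280530937131 units [-0.0053  0.0111  0.0042] yaw x 6.383105932200477
[324.42373689 232.46472831] [ 299  207   52   52 2098] [ 0.5382 -0.2638  0.065 ]
```

View pics/w2.png

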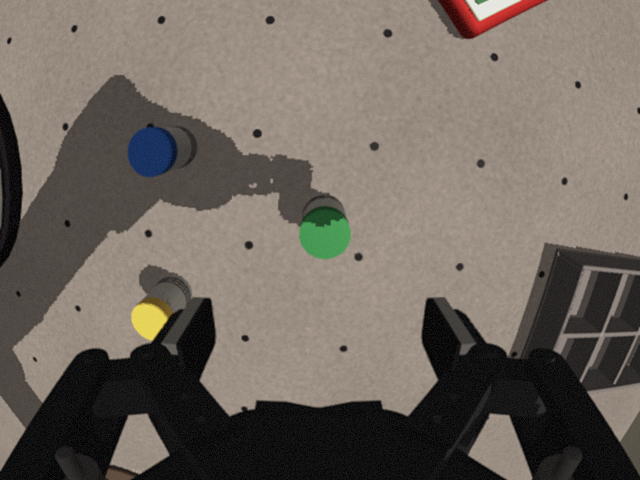

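The wrist view shows the green cap at (324,232), nearly centred between the fingers, with the other two tubes well clear. Shift about 3 mm, descend and grip gently.

Call:
arm_command(moves=[0,0.014,0.2,0,0,0,0,0.014,0.4,0,0,0,0,0.014,0.6,0,0,0,0,0.014,0.7,0,0,0,0,0.014,0.7,0,0,0,0,0.014,0.7,0,0,0])

```text
time_s: 8.22
eef_pos: [0.5379, -0.2647, 0.0357]
eef_rot: [0.998, 0.055, 0.001, 0.0]
ft_force: [-0.6, -1.2, -0.6]
gripper_width: 0.0854
grip_force: 0.0
```

Call:
arm_command(moves=[0,0,0,0,0,0,0,0,0,0,0,0,0,0,0,0,0,0,0,0,0,0,0,0,0,0,0,0,0,0,0,0,0,0,0,0,0,0,0,0,0,0], gripper=1, grip_force=40)

```text
time_s: 9.1
eef_pos: [0.5373, -0.2645, 0.035]
eef_rot: [0.998, 0.055, 0.0, 0.0]
ft_force: [-0.5, 0.6, 5.7]
gripper_width: 0.0353
grip_force: 39.5
```

Call:
arm_command(moves=[0,0,-0.1,0,0,0,0,0,-0.3,0,0,0,0,0,-0.5,0,0,0,0,0,-0.7,0,0,0,0,0,-0.7,0,0,0,0,0,-0.7,0,0,0])

```text
time_s: 9.85
eef_pos: [0.5367, -0.2642, 0.1746]
eef_rot: [0.998, 0.055, 0.0, -0.0]
ft_force: [-0.0, 0.4, -0.6]
gripper_width: 0.0349
grip_force: 40.0
```

```bash
cat > tube.py <<'E'
from h import *
o=get_obs();e=o['eef_pos'];print(e,o['gripper_width'],o['time_s'])
for n in('side','scene'):
    im,d=vision.get_image(n);P=cloud(n,d);cv2.imwrite(f'pics/{n}_g.png',im)
    r=np.hypot(P[...,0]-e[0],P[...,1]-e[1]);m=mask(im,'green')&(r<.05)&(np.abs(P[...,2]-e[2]-.02)<.06)
    if m.sum()<10: print(n,'few');continue
    Q=P[m];print(n,m.sum(),Q.mean(0)-e,Q.min(0)-e,Q.max(0)-e)
E
python3 tube.py; python3 rel.py .4545 .191 .175
```

```text
[ 0.53666798 -0.26416593  0.17459623] 0.03492124675570044 9.85
side 49 [0.00345759 0.00970676 0.02761781] [-0.01934253 -0.0064827   0.01806285] [0.01580502 0.04305759 0.05332109]
scene 576 [0.00234195 0.00137254 0.02988416] [-0.02101946 -0.01579487  0.01930701] [0.01778813 0.01824824 0.0769027 ]
[ 0.53625647 -0.26397319  0.1734609 ] 0.03498495138519766 units [-0.1566 -2.306  -0.0055] yaw x 6.30233356735145
```

View pics/side_g.png

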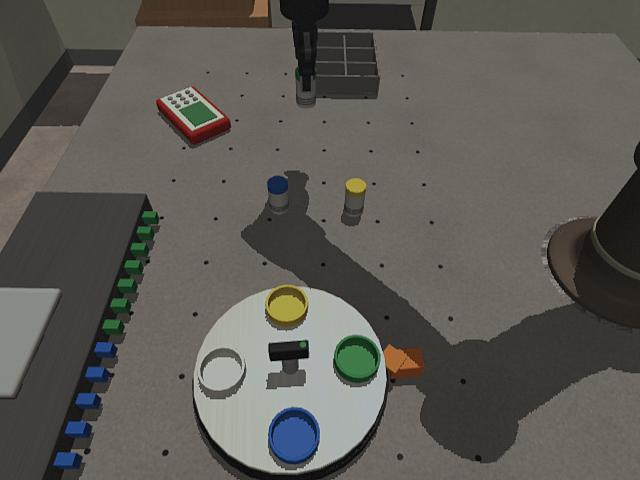

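The tube is held and the green cup at (357,358) faces the arrow. Carry the tube to above the cup.

Call:
arm_command(moves=[-0.01,-0.2,0,0,0,0,-0.03,-0.45,0,0,0,0,-0.05,-0.7,0,0,0,0,-0.07,-1.0,0,0,0,0])

```text
time_s: 10.45
eef_pos: [0.5001, -0.0662, 0.1734]
eef_rot: [0.999, 0.054, -0.001, 0.0]
ft_force: [1.2, -0.1, -0.0]
gripper_width: 0.035
grip_force: 40.1
```

Call:
arm_command(moves=[-0.01,-0.25,0,0,0,0,-0.03,-0.5,0,0,0,0,-0.05,-0.75,0,0,0,0,-0.07,-1.0,0,0,0,0,-0.07,-1.0,0,0,0,0])

```text
time_s: 11.08
eef_pos: [0.4636, 0.1341, 0.1733]
eef_rot: [0.998, 0.058, -0.001, -0.0]
ft_force: [1.0, -0.4, -0.1]
gripper_width: 0.0347
grip_force: 40.2
```

Call:
arm_command(moves=[-0.01,-0.15,0,0,0,0,-0.017,-0.305,0,0,0,0,-0.017,-0.305,0,0,0,0,-0.017,-0.305,0,0,0,0,-0.017,-0.305,0,0,0,0])

```text
time_s: 11.7
eef_pos: [0.4553, 0.1889, 0.1741]
eef_rot: [0.999, 0.054, -0.0, 0.0]
ft_force: [-0.2, 0.2, -0.3]
gripper_width: 0.0348
grip_force: 40.2
```

```bash
python3 rel.py .4545 .191 .077; python3 tube.py; python3 see.py
```

```text
[0.45534564 0.18886472 0.17407174] 0.03484217364513934 units [-0.0029 -0.0114  0.4854] yaw x 6.181965885293924
[0.45534564 0.18886472 0.17407174] 0.03484217364513934 11.7
side 172 [0.01063046 0.0069137  0.02995582] [-0.00990237 -0.01205823  0.01633648] [0.01645781 0.02912911 0.06429061]
scene 190 [0.00637119 0.0016504  0.03071943] [-0.0201165  -0.0259221   0.02051641] [0.01758117 0.01931938 0.06448723]
green 427 [0.4538 0.1918] -174.23 0.0899
blue 584 [0.5334 0.2904] 96.22 0.0902
yellow 423 [0.5523 0.1117] -84.14 0.0895
orange 826 [0.3882 0.1852] -174.25 0.1558
[0.45530844 0.18953603 0.17428006] -1.8736282142588243 [ 0.80797644  0.08306785 -0.50897084] 11.85
```

View pics/side_t.png

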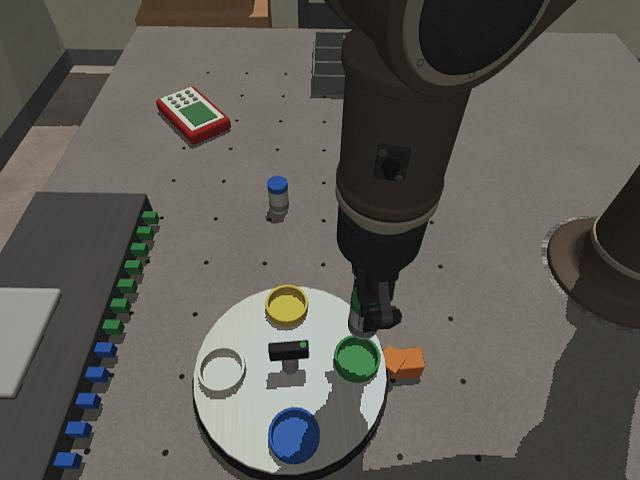

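The tube is above the green cup (rim at 357,358), which is still aligned. Lower it slowly.

Call:
arm_command(moves=[-0.004,-0.009,0.05,0,0,0,-0.004,-0.009,0.15,0,0,0,-0.004,-0.009,0.25,0,0,0,-0.004,-0.009,0.33,0,0,0,-0.004,-0.009,0.39,0,0,0,-0.004,-0.009,0.43,0,0,0,-0.004,-0.009,0.45,0,0,0,-0.004,-0.009,0.465,0,0,0,-0.004,-0.009,0.47,0,0,0,-0.004,-0.009,0.475,0,0,0,-0.004,-0.009,0.475,0,0,0])

```text
time_s: 13.22
eef_pos: [0.4542, 0.1921, 0.0795]
eef_rot: [0.998, 0.055, 0.0, -0.0]
ft_force: [0.0, 0.5, -1.4]
gripper_width: 0.0347
grip_force: 40.2
```

Call:
arm_command(moves=[0,0,0.005,0,0,0,0,0,0.01,0,0,0,0,0,0.01,0,0,0,0,0,0.01,0,0,0])

```text
time_s: 13.72
eef_pos: [0.4541, 0.1921, 0.0773]
eef_rot: [0.998, 0.055, 0.0, 0.0]
ft_force: [-0.8, 0.5, -0.4]
gripper_width: 0.0349
grip_force: 40.2
```

Call:
arm_command(moves=[0,0,0.005,0,0,0,0,0,0.01,0,0,0,0,0,0.01,0,0,0])

```text
time_s: 14.1
eef_pos: [0.4545, 0.1922, 0.0768]
eef_rot: [0.998, 0.055, 0.0, -0.0]
ft_force: [-5.2, -2.1, 19.8]
gripper_width: 0.035
grip_force: 42.3
```

Contact at 20 N: the tube is on the cup floor. Ease off, open, and retreat straight up.

Call:
arm_command(moves=[0,0,-0.006,0,0,0,0,0,-0.006,0,0,0])

```text
time_s: 14.35
eef_pos: [0.4544, 0.1922, 0.0769]
eef_rot: [0.998, 0.055, 0.0, -0.0]
ft_force: [-1.7, -1.0, 7.0]
gripper_width: 0.0348
grip_force: 40.9
```

Call:
arm_command(moves=[0,0,0,0,0,0,0,0,0,0,0,0,0,0,0,0,0,0,0,0,0,0,0,0,0,0,0,0,0,0,0,0,0,0,0,0,0,0,-0.1,0,0,0,0,0,-0.3,0,0,0,0,0,-0.5,0,0,0,0,0,-0.7,0,0,0,0,0,-0.7,0,0,0], gripper=-1)

```text
time_s: 15.72
eef_pos: [0.4558, 0.1928, 0.2195]
eef_rot: [0.998, 0.055, 0.003, -0.002]
ft_force: [-0.1, -0.1, -0.3]
gripper_width: 0.0854
grip_force: 0.0
```

```bash
python3 see.py; python3 - <<'E'
from h import *
for n in('side','scene'):
    im,d=vision.get_image(n);P=cloud(n,d);r=np.hypot(P[...,0]-.454,P[...,1]-.191)
    m=mask(im,'green')&(r<.03)&(P[...,2]>.09)&(P[...,2]<.13)
    if m.sum()<10: print(n,m.sum());continue
    Q=P[m];zt=np.percentile(Q[:,2],95);print(n,m.sum(),zt,Q[Q[:,2]>zt-.005].mean(0))
E
```

```text
green 354 [0.4537 0.1918] -174.26 0.0899
blue 585 [0.5334 0.2905] 96.24 0.0902
yellow 420 [0.5523 0.1117] -84.16 0.0895
orange 833 [0.3882 0.1853] -174.29 0.1557
[0.45472028 0.19247802 0.21768634] -1.894363959415272 [-0.32044604 -0.18691929 -0.7007832 ] 15.775
side 711 0.1089292148373881 [0.45288971 0.1948836  0.1075992 ]
scene 258 0.10938880416644574 [0.45375921 0.19130887 0.10750852]
```

View pics/side_t.png

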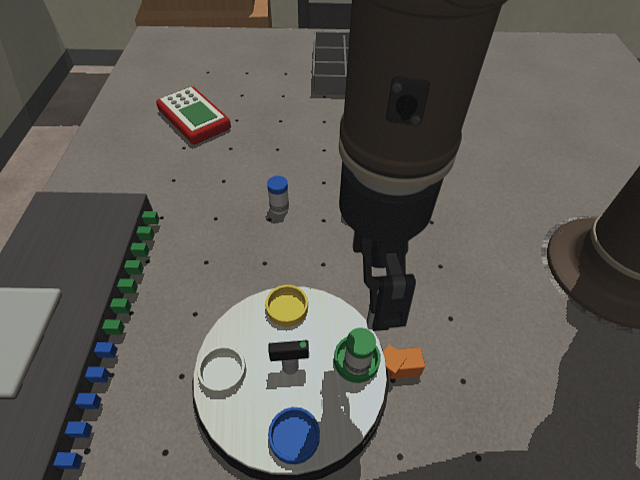

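The tube stands upright in the green cup (357,350), its top at 107.5 mm as expected. The cup is still at the arrow and the arm is clear.

```bash
python3 -c "
from plant import env
print(env.hand_in())"
```

```text
the job is handed in; nothing more can be done
None
```

I turned the wheel until the green cup was at the arrow, stood the green-capped tube upright in it and let go, then handed the job in at about 16 s; the hand-in gave no verdict, but my last camera check showed the tube fully down and the cup at the arrow.

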